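Free and drop the kickstand, then hold the hub frame upright

ROBOT

A 6-joint arm with a two-finger parallel gripper is mounted at the origin on a cart in front of the work surface, level with it; the furniture and walls round the work are solid. World frame = base frame: x ahead of the robot, y to its left, z up, the work surface at z = 0. Lengths are in m, angles in degrees, forces in N, time in s.
With the tool pointing down it reaches from about 0.25 to 0.725 m from the base axis. Payload 9.7 kg.
Tool frame: the origin (TCP) lies at the centre of the arm's flange, where the gripper is bolted on; the fingertips stand 173 mm ahead of it and the grasp point (between the pads) lies 155 mm ahead of it; z points along the fingers, y is the line along which they close (so a half turn about z gives the same grasp; the last joint's range is limited). The gripper opens to 85 mm and grips with 20 to 120 N. Pads are 22 mm wide; open, the fingers measure 114 mm over their backs; the gripper's body (76 mm by 85 mm) begins 54 mm behind the grasp point. The pads swing forward as they close: fully open they stand 13 mm farther back than shut.
Start: joints at [-63.999, 4.979, 10.078, 95.1, 0, 90], TCP at [0.241, -0.494, 0.405] pointing down, gripper open.
Joint ranges: [-179.16, 179.16], [-48.56, 103.87], [-65.8, 70.77], [-126.05, 130.52], [-82.76, 87.17], [-180, 180]. Speed limits (degrees/s): [127.2, 127.2, 147.25, 180, 180, 180].

INTERFACE

Orientations are given as [roll, pitch, yaw] about the fixed x, y, z axes, in that order (R = Rz(yaw) Ry(pitch) Rx(roll)).
In Python, from workcell import monitor, camera, get_calibration, bot gives the robot as it stands.
- The arm moves only by the tool carry_out, never from a script. Its argument "targets" is text: rows parted by semicolons, each of 7 numbers parted by spaces: the shift along the tool's x, y, z in units of 0.04 m (1.0 is 0.04 m), then the turn, a rotation vector about the tool's x, y, z in units of 0.1 rad (1.0 is 0.1 rad), then the opening, from -1 (shut) to 1 (fully open), so that 0 is half open. A call has exactly 8 rows; each row shifts and turns the commanded pose from where the row before left it, along the tool's axes as they then stand; what a row does not reach is not made up. A row lasts 1/12 s, in which the tool goes at most 41.7 mm and 7.16 degrees, less where a joint would pass 70% of its speed; a pose out of reach is approached as far as the arm can. A call with a number of a shift or a turn outside -1 to 1 is refused whole. A call with a gripper value outside its range is refused whole. The fingers move at their own pace and stop on an object; "newtons" is the grip in N (left out, the last holds). Time passes only in rows, so rows that do not move let the fingers close, or fill a call up. It gives the time, the measured TCP pose, the force, the opening and the grip force at its end, in the units of the state.
- monitor.get_obs(): the state, without advancing time (a new reading comes with each control period).
- camera(name): name is "scene" or "top"; returns the picture (420x560x3 uint8, red, green, blue); there is no depth.
- get_calibration(name): a dict with "fx", "fy", "cx", "cy" (pixels), "view" (4x4, takes a point from world to camera coordinates). Camera axes: x right, y down, z forward; pixel columns grow to the right and rows downward; lengths in m; the calibration is good to about 2 mm. A picture is of the moment at which its call begins. get_calibration takes no time and is no camera call.
- bot.job_done(): hands the job in; it is judged then, once.
The state is a dict: "time": time; "q": joint angles; "qd": joint speeds; "joint_efforts": joint torques, N m; "ee_pos": TCP position; "tcp_rot": TCP orientation; "wrist_force": force on the tool from outside, world axes, zero at the start; "torque": the same for the moment, N m; "opening": finger opening in m; "grasp_force": force on a finger pad.
Only numpy, scipy, OpenCV 4.12 (cv2) and the standard library are available. Lean on these libraries where they do the work, as an engineer would, in place of code of your own. Each camera call takes 0.05 s, during which the arm holds its last target. There are 200 camera calls.

TASK

The small tipping hub frame on the bench leans back on its rest with its kickstand folded. Slide the transport lock's grip along the frame all the way to its end stop, on the grab-bar side, then flip the freed kickstand over centre so that it snaps fully down. Then take the frame by the grab bar on its stem, bring it upright and keep holding it there by the bar, off both the rest and the kickstand: the program finishes while still holding it upright; do not disturb the clips, tape roll and T-handled key lying round it.

Things in the scene. Friction and masses are not known exactly. Their poses are not given: they have to be found in the camera images.
- rig_base: Fixed dark steel base plate, 160 (x) x 320 (y) x 12 mm, with two pivot lugs and a rear rest strut. Origin at bench height below the frame's tipping axis; plate from x -85 to +75, y -190 to +130 mm. x points from the kickstand side to the rest side (the frame leans to +x), y along the tipping axis from the grab-bar end (-y) to the kickstand end (+y). Turned by up to 0.3 rad.
- hub_frame (a joint): Tilt of the tube frame (about 1 kg with all on it) about the base's y, axis 38 mm above the bench. 0 = upright, +0.30 = leaning back on the rest (start), negative = towards the kickstand, whose lowered foot (7 mm clear when upright) meets the base plate at about -0.12. Free to tip: let go near upright it falls back to the rest. Tilt t moves a point h above the axis by h*sin(t) to +x.
- grab_bar_mid (a point): Centre of the black rubber grab bar on top of the frame's stem: round bar, 22 mm thick, 78 mm long, along the base's y, 185 mm from the tipping axis, at y = -130 mm. Upright it is 223 mm over the bench; leaning back, 215 mm and 55 mm farther to +x. The 18 mm stem runs down from its middle. Pinch it across x from above; the sleeve turns freely on the frame.
- lock_grip (a point): Centre of the black knob of the transport lock, 18 mm thick, 28 mm tall, on a steel carriage that slides along the frame's horizontal rail; carriage top 18 mm below this point. It leans with the frame (knob axis = frame's z). 116 mm above the tipping axis at frame x = 0. No tall part within 65 mm towards the stem, even at the end stop.
- lock (a joint): Travel of the lock in m along the base's -y, towards the stem: 0 = locked (a flat tongue under the folded kickstand blocks it), 0.05 = end stop, released. Stays where left; takes 2 to 3 N to move. Starts between 0 and 0.008.
- kickstand_pivot (a point): Centre of the kickstand's pivot eye on the frame's -x side: 36 mm to -x of the frame plane, at y = +55 mm, 73 mm above the tipping axis. The pivot axis is the frame's x axis.
- kickstand_foot (a point): Centre of the kickstand's rubber foot, 32 (x) x 14 x 13 mm, 85 mm from the pivot axis at the end of a 12 mm thick steel leg that slants outward (foot centre 12 mm farther to -x than the pivot). Folded, the leg points level along the base's +y.
- kickstand (a joint): Swing of the kickstand in the frame's y-z plane: 0 = folded, level to +y; 1.57 = fully down (frame's -z). An over-centre spring holds it folded; pressing the leg down takes about 0.12 N m at first (2.5 N at 50 mm from the pivot), fading to nothing near 0.6; beyond, it snaps by itself to 1.57 and stays. With the lock closed it is blocked within about 0.1.
- grab_bar: The grab bar as a body (origin at its centre).
- clip_a: Bystander: loose moulded clip, 76x48x11 mm, in front of the base.
- clip_b: Bystander: loose moulded clip, 88x48x11 mm, beside the grab-bar end of the base.
- tape_roll: Bystander: loose roll of black tape, 58 mm across, 19 mm tall, in front of the base.
- tee_key: Bystander: loose hexagon key with a T handle, 154x70x17 mm, lying behind the base.

How it is judged:
By the outcome, as a careful person would: the job done as asked, in the order asked, and still so for the second after the job is handed in, while the arm keeps its last pose, push and grip.
It also fails if it takes over 51 s, if anything falls off the work surface, if the arm or the gripper's body presses on something with over 40 N, if the wrist force passes 120 N, or if a joint passes its speed limit or range.

## Working session

There is one attempt and no reset: what is moved stays moved. The work goes in short steps, Python scripts to look and compute and a tool call to move; the robot and the scene stay as the last step left them, time stands still between calls to the robot, and variables do not carry over. Pictures are saved under pics/ and viewed, at most 10 in all, crops included, and the job is handed in when it is done.

Besides the shell and the picture viewer there is one more tool, called after "Call:" by a JSON object that holds its "api" and its "payload", one argument or row to a line. carry_out: Moves the arm, as the interface text tells. Shifts and turns lie within -1 to 1; 1 stands for 0.04 m of shift or 0.1 rad of turn. Its arguments: {"type":"object","properties":{"targets":{"type":"string"},"newtons":{"type":"number"}},"required":["targets"]}

```bash
mkdir -p pics; cat > h.py <<'E'
import numpy as np, cv2
from workcell import monitor, camera, get_calibration, bot
def snap(n,f):
    im=camera(n); cv2.imwrite('pics/'+f,im[:,:,::-1]); return im
def ray(n,u,v):
    c=get_calibration(n); V=np.array(c['view']); R=V[:3,:3]; o=-R.T@V[:3,3]
    d=R.T@np.array([(u-c['cx'])/c['fx'],(v-c['cy'])/c['fy'],1]); return o,d/np.linalg.norm(d)
def onz(n,u,v,z):
    o,d=ray(n,u,v); return o+d*(z-o[2])/d[2]
def tri(a,b):
    (o1,d1),(o2,d2)=ray(*a),ray(*b)
    s=np.linalg.lstsq(np.c_[d1,-d2],o2-o1,rcond=None)[0]
    p,q=o1+s[0]*d1,o2+s[1]*d2; return (p+q)/2,np.linalg.norm(p-q)
def proj(n,p):
    c=get_calibration(n); q=np.array(c['view'])@np.r_[p,1]; return [c['fx']*q[0]/q[2]+c['cx'],c['fy']*q[1]/q[2]+c['cy']]
E
python3 -c "
from h import *
a=snap('scene','s0.png');b=snap('top','t0.png')
for n in('scene','top'):
  c=get_calibration(n);print(n,c['fx'],ray(n,280,210))
print(monitor.get_obs())"
```

```text
scene 423.01579639313036 (array([-0.08582425,  0.46327716,  0.69449525]), array([ 0.64787294, -0.50825552, -0.56739491]))
top 458.2592141540581 (array([ 0.47158615, -0.09643117,  1.02966906]), array([ 0.10742463,  0.01679037, -0.99407144]))
{'time': 0.1, 'q': array([-6.40010306e+01,  5.00832915e+00,  1.00384190e+01,  9.50987394e+01,
       -2.56664208e-05,  8.99994310e+01]), 'qd': array([-0.00089742, -0.12614264,  0.16233854,  0.07792675, -0.06533769,
       -0.00381328]), 'joint_efforts': array([ 7.59094510e-04, -5.21563411e+01,  4.65652978e+01,  1.59761152e-02,
        9.14026486e-05,  2.56054165e-05]), 'ee_pos': array([ 0.24109745, -0.4943457 ,  0.40404503]), 'tcp_rot': array([-1.79931350e+02,  2.49846312e-05,  2.59995384e+01]), 'wrist_force': array([-0.20708839,  0.42170664, -0.34456579]), 'torque': array([ 0.00437504, -0.0394371 , -0.02969495]), 'grasp_force': 0.0, 'opening': 0.08542800598670522}
```

View pics/s0.png

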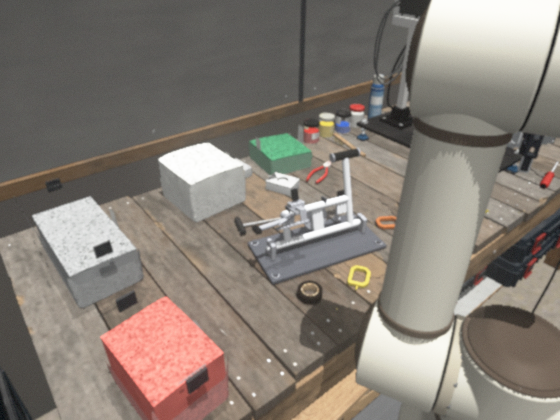

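View pics/t0.png

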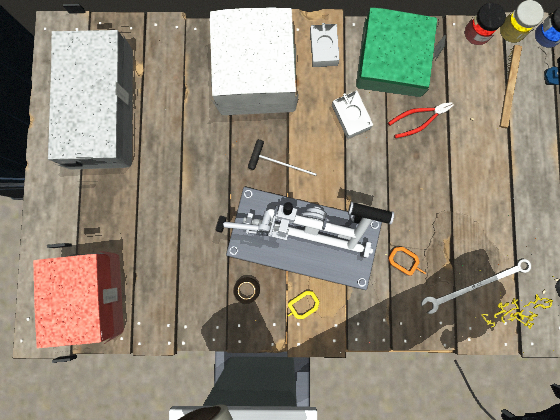

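The top view has the base plate around (305,238), with its corners at the screws (248,195), (233,250), (362,283) and (384,210). The grab bar is at (372,212), the knob at about (287,208) and the foot at about (221,225). I'll zoom in on both views.

```bash
python3 -c "
import cv2
a=cv2.imread('pics/t0.png')[170:300,200:410];cv2.imwrite('pics/t0c.png',cv2.resize(a,None,fx=3.8,fy=3.8,interpolation=2))
a=cv2.imread('pics/s0.png')[140:290,225:395];cv2.imwrite('pics/s0c.png',cv2.resize(a,None,fx=4,fy=4,interpolation=2))
"
```

```text
(no output)
```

View pics/t0c.png

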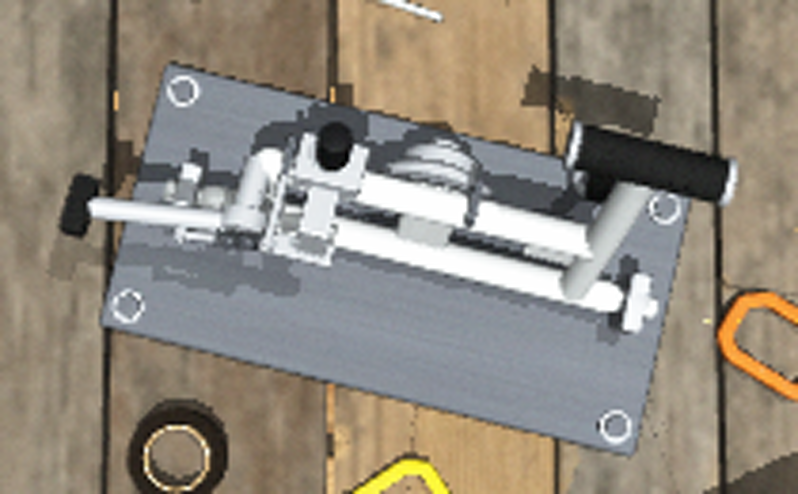

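View pics/s0c.png

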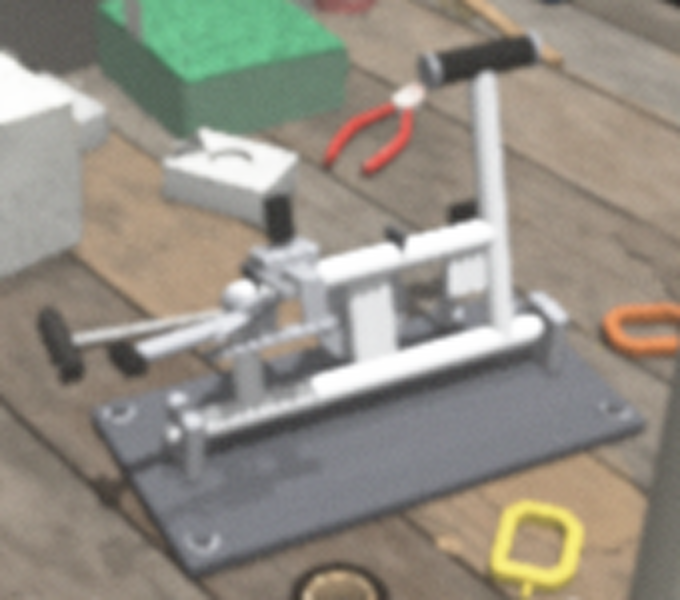

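The crops show plate corners in the top view at crop (170,63), (103,325) and (633,453). Top-view crop positions are bar (653,163), knob (335,145) and foot (80,205). Scene-crop positions are knob (278,220), bar (478,58) and foot (128,357); the handle at (60,343) belongs to the T-key behind.

```bash
cat > est.py <<'E'
from h import *
T=lambda x,y:('top',x/3.8+200-.4,y/3.8+170-.4)
S=lambda x,y:('scene',x/4+225-.4,y/4+140-.4)
loc=np.array([[75,130],[-85,130],[-85,-190]])/1e3
W=np.array([onz(*T(*p),.012)[:2] for p in[(170,63),(103,325),(633,453)]])
lc,wc=loc.mean(0),W.mean(0); H=(loc-lc).T@(W-wc); th=np.arctan2(H[0,1]-H[1,0],H[0,0]+H[1,1])
R=np.array([[np.cos(th),-np.sin(th)],[np.sin(th),np.cos(th)]]); O=wc-R@lc
def L(x,y,z): return np.r_[O+R@[x,y],z]
def F(x,y,z,t): return L(x*np.cos(t)+z*np.sin(t),y,.038+z*np.cos(t)-x*np.sin(t))
if __name__=='__main__':
    print('yaw',np.degrees(th),'O',O,'fit',W-(O+loc@R.T))
    for n,a,b in(('bar',T(653,163),S(478,58)),('knob',T(335,145),S(278,220)),('foot',T(80,205),S(128,357))):
        p,e=tri(a,b); print(n,p,e,'local',R.T@(p[:2]-O))
    for y in(.0,.02,.03): print(F(0,y,.116,.3))
    print('bar',F(0,-.13,.185,.3),'up',F(0,-.13,.185,0),'foot',F(-.048,.14,.073,.3),'piv',F(-.036,.055,.073,.3))
E
python3 est.py
```

```text
yaw -13.304256695679928 O [ 0.53366245 -0.10658226] fit [[-0.00148379 -0.00142245]
 [-0.00010289 -0.00153787]
 [ 0.00158668  0.00296032]]
bar [ 0.55686815 -0.24519258  0.21418902] 0.0026861680967881774 local [ 0.05448019 -0.12955013]
knob [ 0.57183197 -0.09629796  0.14522651] 0.0006523492651753236 local [0.03477847 0.01879193]
foot [0.54224954 0.03685289 0.12125774] 0.0002431712851819336 local [-0.02465096  0.14156168]
[ 0.56702277 -0.11447092  0.14881903]
[ 0.57162522 -0.09500768  0.14881903]
[ 0.57392644 -0.08527606  0.14881903]
bar [ 0.55695055 -0.24567434  0.21473725] up [ 0.50374659 -0.23309329  0.223     ] foot [0.54224808 0.03524849 0.12192453] piv [ 0.53384407 -0.05010839  0.11837829]
```

```bash
cat > go.py <<'E'
import sys; from est import *
from scipy.spatial.transform import Rotation as Ro
def rel(p,yaw,above=.155):
    """remaining shift (units, in the tool axes after turning) and turn (units) for grasp point p, tool down"""
    o=monitor.get_obs(); A=Ro.from_euler('xyz',o['tcp_rot'],degrees=True); B=Ro.from_euler('xyz',[180,0,yaw],degrees=True)
    d=np.r_[p[:2],p[2]+above]-o['ee_pos']
    print('shift(now axes)',A.inv().apply(d)/.04,'shift(target axes)',B.inv().apply(d)/.04,'turn',(A.inv()*B).as_rotvec()/.1)
E
python3 -c "
from go import *
rel(F(0,.0188,.121,.3),-13.3)"
```

```text
shift(now axes) [11.81290552 -5.3013392   2.39258138] shift(target axes) [  5.78181367 -11.58662604   2.38623295] turn [-1.15066453e-02  4.11332032e-03  6.85906257e+00]
```

Call:
{"api": "carry_out", "payload": {
  "targets": "0 0 -0.15 0 0 0.858 0; 0 0 -0.15 0 0 0.858 0; 0 0 -0.15 0 0 0.858 0; 0 0 -0.15 0 0 0.858 0; 0 0 -0.15 0 0 0.858 0; 0 0 -0.15 0 0 0.858 0; 0 0 -0.15 0 0 0.858 0; 0 0 -0.15 0 0 0.858 0",
  "newtons": 25
}}

```text
time: 0.77
ee_pos: [0.2411, -0.4944, 0.4526]
tcp_rot: [-180.0, 0.0, -13.6]
wrist_force: [-0.6, 0.2, -1.0]
opening: 0.0423
grasp_force: 0.0
```

```bash
python3 -c "
from go import *
rel(F(0,.0188,.121,.3),-13.3)"
```

```text
shift(now axes) [  5.72814067 -11.61165644   3.60298112] shift(target axes) [  5.78088372 -11.58665644   3.5992235 ] turn [-0.00581849  0.00519826 -0.04708524]
```

Call:
{"api": "carry_out", "payload": {
  "targets": "0.2 -0.4 0 0 0 -0.047 0; 0.3 -0.6 0 0 0 0 0; 0.4 -0.8 0 0 0 0 0; 0.4 -0.8 0 0 0 0 0; 0.4 -0.8 0 0 0 0 0; 0.4 -0.8 0 0 0 0 0; 0.4 -0.8 0 0 0 0 0; 0.4 -0.8 0 0 0 0 0"
}}

```text
time: 1.43
ee_pos: [0.4073, -0.2931, 0.4525]
tcp_rot: [-180.0, 0.0, -13.1]
wrist_force: [1.4, -0.6, -0.2]
opening: 0.0425
grasp_force: 0.0
```

Call:
{"api": "carry_out", "payload": {
  "targets": "0.4 -0.8 0 0 0 0 0; 0.4 -0.8 0 0 0 0 0; 0.4 -0.8 0 0 0 0 0; 0.4 -0.8 0 0 0 0 0; 0.4 -0.8 0 0 0 0 0; 0.4 -0.8 0 0 0 0 0; 0.3 -0.6 0 0 0 0 0; 0.18 -0.39 0 0 0 0 0"
}}

```text
time: 2.1
ee_pos: [0.5684, -0.1121, 0.4518]
tcp_rot: [-179.2, 0.1, -11.3]
wrist_force: [0.0, -0.4, -1.2]
opening: 0.0428
grasp_force: 0.0
```

```bash
python3 -c "
from go import *
rel(F(0,.0188,.121,.3),-13.3)"
```

```text
shift(now axes) [ 0.03583873 -0.35356144  3.58621663] shift(target axes) [ 0.01674159 -0.40304175  3.58113347] turn [-0.1354351   0.01558923  0.35707338]
```

Call:
{"api": "carry_out", "payload": {
  "targets": "0 0 0 0 0 0 0; 0 0 0.2 0 0 0 0; 0 0 0.4 0 0 0 0; 0 0 0.5 0 0 0 0; 0 0 0.5 0 0 0 0; 0 0 0.4 0 0 0 0; 0 0 0 0 0 0 0; 0 0 0 0 0 0 0"
}}

```text
time: 2.77
ee_pos: [0.566, -0.1142, 0.3724]
tcp_rot: [-179.3, 0.1, -11.6]
wrist_force: [0.2, 0.0, -0.4]
opening: 0.0426
grasp_force: 0.0
```

```bash
python3 -c "
from go import *
rel(F(0,.0188,.121,.3),-13.3)"
```

```text
shift(now axes) [ 0.07950105 -0.44757517  1.60148777] shift(target axes) [ 0.06282092 -0.47033861  1.59569488] turn [-0.12880953  0.01678474  0.30493959]
```

Call:
{"api": "carry_out", "payload": {
  "targets": "0.03 -0.24 0 -0.13 0.02 0.3 0; 0.03 -0.23 0 0 0 0 0; 0 0 0.2 0 0 0 0; 0 0 0.3 0 0 0 0; 0 0 0.4 0 0 0 0; 0 0 0.1 0 0 0 0; 0 0 0 0 0 0 0; 0 0 0 0 0 0 0"
}}

```text
time: 3.43
ee_pos: [0.5695, -0.1143, 0.3344]
tcp_rot: [-179.2, -0.3, -11.5]
wrist_force: [-0.5, -0.5, 6.0]
opening: 0.0424
grasp_force: 3.3
```

```bash
python3 -c "
from go import *
rel(F(0,.0188,.121,.3),-13.3)
im=snap('scene','s1.png'); cv2.imwrite('pics/s1c.png',cv2.resize(im[100:280,210:390],None,fx=3.3,fy=3.3,interpolation=2))"
```

```text
shift(now axes) [-0.01107015 -0.44250953  0.65224481] shift(target axes) [-0.02245633 -0.45080833  0.6462415 ] turn [-0.13595497 -0.0416662   0.31545767]
```

View pics/s1c.png

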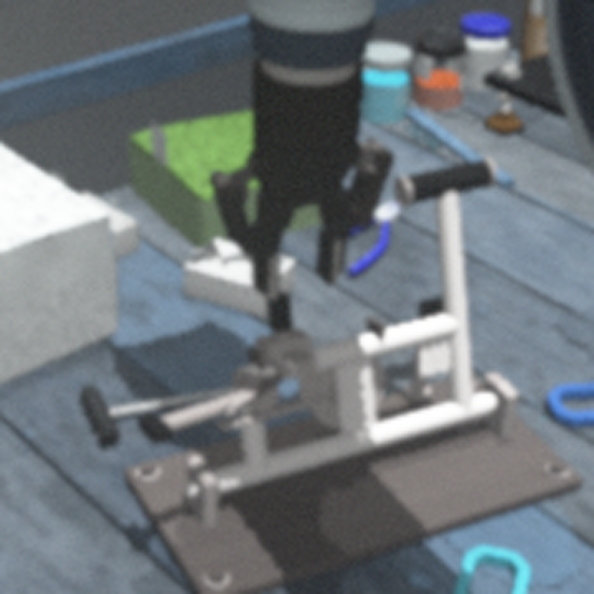

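The left finger has come down on top of the knob, reading 6 N, because the y correction didn't take. I'll lift and check the joints.

Call:
{"api": "carry_out", "payload": {
  "targets": "0 0 -0.3 0 0 0 0; 0 0 -0.3 0 0 0 0; 0 0 0 0 0 0 0; 0 0 0 0 0 0 0; 0 -0.2 0 0 0 0 0; 0 -0.2 0 0 0 0 0; 0 0 0 0 0 0 0; 0 0 0 0 0 0 0"
}}

```text
time: 4.15
ee_pos: [0.5708, -0.1068, 0.3567]
tcp_rot: [-178.9, -0.0, -10.8]
wrist_force: [0.2, -0.3, 0.0]
opening: 0.0424
grasp_force: 0.0
```

```bash
python3 -c "
from go import *
o=monitor.get_obs();print(o['q'],o['qd'],o['wrist_force'],o['joint_efforts'])
rel(F(0,.0188,.121,.3),-13.3)"
```

```text
[-10.8068327    8.45776709   8.56270882  90.0627889    1.08673402
 179.96853779] [-0.31589574 -0.09721095  0.11189671  0.10278567 -0.09955486  0.09378787] [ 0.22291961 -0.31924253  0.00689916] [ 1.93195813e-01 -5.63303196e+01  4.69752431e+01 -1.21498297e-02
  1.02675813e-01 -8.66501546e-05]
shift(now axes) [-3.69453648e-04 -2.39050985e-01  1.20739623e+00] shift(target axes) [-0.01100932 -0.26167595  1.20264528] turn [-0.18980048 -0.00328113  0.44068751]
```

Joint 6 is at its 180° limit. I'll use the half-turn-equivalent grasp at yaw 166.7 instead.

Call:
{"api": "carry_out", "payload": {
  "targets": "0 0 -0.3 0 0 -0.968 0; 0 0 -0.2 0 0 -0.968 0; 0 0 0 0 0 -0.968 0; 0 0 0 0 0 -0.968 0; 0 0 0 0 0 -0.968 0; 0 0 0 0 0 -0.968 0; 0 0 0 0 0 -0.968 0; 0 0 0 0 0 -0.968 0"
}}

```text
time: 4.82
ee_pos: [0.5707, -0.1075, 0.3769]
tcp_rot: [-179.3, -0.8, 33.8]
wrist_force: [-0.2, -1.0, 0.0]
opening: 0.0428
grasp_force: 0.0
```

Call:
{"api": "carry_out", "payload": {
  "targets": "0 0 0 0 0 -0.968 0; 0 0 0 0 0 -0.968 0; 0 0 0 0 0 -0.968 0; 0 0 0 0 0 -0.968 0; 0 0 0 0 0 -0.968 0; 0 0 0 0 0 -0.968 0; 0 0 0 0 0 -0.968 0; 0 0 0 0 0 -0.968 0"
}}

```text
time: 5.48
ee_pos: [0.5707, -0.1075, 0.3769]
tcp_rot: [180.0, -1.1, 78.2]
wrist_force: [0.8, 0.7, -0.2]
opening: 0.0425
grasp_force: 0.0
```

Call:
{"api": "carry_out", "payload": {
  "targets": "0 0 0 0 0 -0.968 0; 0 0 0 0 0 -0.968 0; 0 0 0 0 0 -0.968 0; 0 0 0 0 0 -0.968 0; 0 0 0 0 0 -0.968 0; 0 0 0 0 0 -0.968 0; 0 0 0 0 0 -0.968 0; 0 0 0 0 0 -0.968 0"
}}

```text
time: 6.15
ee_pos: [0.5707, -0.1075, 0.377]
tcp_rot: [179.2, -0.7, 122.6]
wrist_force: [0.1, -0.7, 0.8]
opening: 0.0432
grasp_force: 0.0
```

Call:
{"api": "carry_out", "payload": {
  "targets": "0 0 0 0 0 -0.968 0; 0 0 0 0 0 -0.968 0; 0 0 0 0 0 -0.968 0; 0 0 0 0 0 -0.968 0; 0 0 0 0 0 -0.968 0; 0 0 0 0 0 -0.968 0; 0 0 0 0 0 -0.968 0; 0 0 0 0 0 -0.968 0"
}}

```text
time: 6.82
ee_pos: [0.5707, -0.1075, 0.3769]
tcp_rot: [178.9, 0.0, 166.9]
wrist_force: [0.2, -0.4, 0.4]
opening: 0.0431
grasp_force: 0.0
```

```bash
python3 -c "
from go import *
o=monitor.get_obs();print(o['q'],o['tcp_rot'],o['ee_pos'])
rel(F(0,.0188,.121,.3),166.7)"
```

```text
[-10.87680853   8.70375514  11.07657108  92.31053285   1.07890151
   2.17616708] [1.78919512e+02 2.12723979e-02 1.66947410e+02] [ 0.57067477 -0.10751531  0.37693026]
shift(now axes) [0.01129885 0.247552   1.7133322 ] shift(target axes) [0.01187276 0.27976756 1.70836355] turn [0.18858849 0.00330546 0.04321496]
```

Call:
{"api": "carry_out", "payload": {
  "targets": "0.01 0.28 0 0.19 0 0.04 0; 0 0 0 0 0 0 0; 0 0 0.2 0 0 0 0; 0 0 0.3 0 0 0 0; 0 0 0.4 0 0 0 0; 0 0 0.3 0 0 0 0; 0 0 0 0 0 0 0; 0 0 0 0 0 0 0"
}}

```text
time: 7.48
ee_pos: [0.5726, -0.0967, 0.3287]
tcp_rot: [-180.0, -0.1, 166.4]
wrist_force: [-0.4, -0.4, 0.6]
opening: 0.0426
grasp_force: 0.0
```

```bash
python3 -c "
from go import *
rel(F(0,.0188,.121,.3),166.7)"
```

```text
shift(now axes) [-0.00258299  0.00620989  0.50174427] shift(target axes) [-0.00216426  0.00619469  0.50174644] turn [-6.92098238e-05 -8.95603512e-03 -4.93968931e-02]
```

Call:
{"api": "carry_out", "payload": {
  "targets": "0 0 0.25 0 0 0 0; 0 0 0.25 0 0 0 0; 0 0 0 0 0 0 0; 0 0 0 0 0 0 -1; 0 0 0 0 0 0 -1; 0 0 0 0 0 0 -1; 0 0 0 0 0 0 -1; 0 0 0 0 0 0 -1"
}}

```text
time: 8.15
ee_pos: [0.573, -0.0965, 0.3097]
tcp_rot: [180.0, 0.1, 166.4]
wrist_force: [-1.6, 0.7, 0.4]
opening: 0.017
grasp_force: 24.9
```

Call:
{"api": "carry_out", "payload": {
  "targets": "0 -0.1 0 0 0 0 -1; 0 -0.15 0 0 0 0 -1; 0 -0.2 0 0 0 0 -1; 0 -0.2 0 0 0 0 -1; 0 -0.2 0 0 0 0 -1; 0 -0.15 0 0 0 0 -1; 0 -0.05 0 0 0 0 -1; 0 0 0 0 0 0 -1"
}}

```text
time: 8.82
ee_pos: [0.5629, -0.1384, 0.3097]
tcp_rot: [-179.9, 0.1, 166.4]
wrist_force: [-1.3, -2.4, 4.4]
opening: 0.0168
grasp_force: 25.3
```

Call:
{"api": "carry_out", "payload": {
  "targets": "0 -0.05 0 0 0 0 -1; 0 -0.05 0 0 0 0 -1; 0 -0.05 0 0 0 0 -1; 0 -0.05 0 0 0 0 -1; 0 0 0 0 0 0 -1; 0 0 0 0 0 0 -1; 0 0 0 0 0 0 -1; 0 0 0 0 0 0 -1"
}}

```text
time: 9.48
ee_pos: [0.5619, -0.1423, 0.3098]
tcp_rot: [179.7, 0.1, 166.7]
wrist_force: [5.1, 24.1, 4.5]
opening: 0.0174
grasp_force: 28.3
```

Call:
{"api": "carry_out", "payload": {
  "targets": "0 0.05 0 0 0 0 0; 0 0 0 0 0 0 0; 0 0 0 0 0 0 0; 0 0 0 0 0 0 0; 0 0 -0.3 0 0 0 0; 0 0 -0.5 0 0 0 0; 0 0 -0.5 0 0 0 -1; 0 0 -0.2 0 0 0 -1"
}}

```text
time: 10.15
ee_pos: [0.5618, -0.143, 0.3716]
tcp_rot: [-180.0, 0.2, 166.5]
wrist_force: [-0.1, -0.1, 0.7]
opening: 0.0193
grasp_force: 0.0
```

```bash
python3 -c "
from go import *
p=F(-.043,.11,.085,.3);print(p)
rel(p,166.7,.173)
a=snap('top','t2.png')
b=snap('scene','s2.png')
cv2.imwrite('pics/x2.png',np.vstack([cv2.resize(a[170:300,200:410,::-1],(560,340)),cv2.resize(b[160:280,225:425,::-1],(560,260))]))"
```

```text
[0.54344397 0.00413835 0.13191097]
shift(now axes) [1.31265713 3.47058027 1.66243675] shift(target axes) [1.29358424 3.47526658 1.66758931] turn [-0.00370635  0.0296624  -0.04069777]
```

View pics/x2.png

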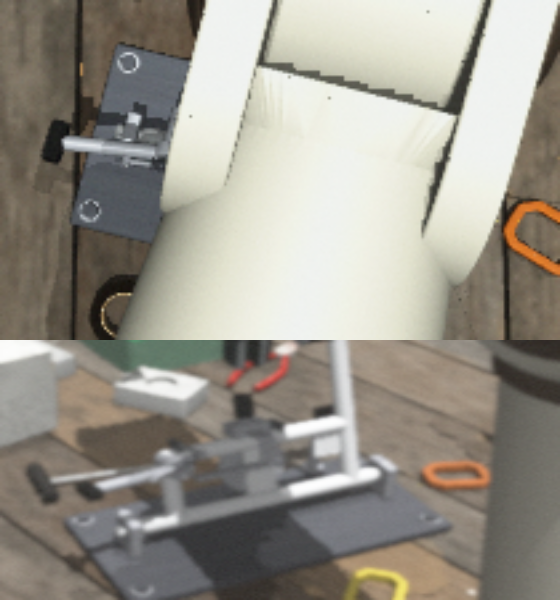

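The lower pane shows the knob now beside the upright post towards the stem (pane (243,408)). The kickstand is still folded level, with its foot at pane (90,490). Next I'll move the closed fingers over the leg.

Call:
{"api": "carry_out", "payload": {
  "targets": "0.1 0.3 0 0 0 0 -1; 0.2 0.5 0 0 0 0 -1; 0.2 0.6 0 0 0 0 -1; 0.2 0.6 0 0 0 0 -1; 0.2 0.6 0 0 0 0 -1; 0.2 0.5 0 0 0 0 -1; 0.2 0.37 0 0 0 -0.04 -1; 0 0 0 0 0 0 -1"
}}

```text
time: 10.92
ee_pos: [0.5428, 0.0068, 0.3678]
tcp_rot: [180.0, -0.1, 166.8]
wrist_force: [-0.4, -0.7, -0.6]
opening: 0.0001
grasp_force: 0.0
```

Call:
{"api": "carry_out", "payload": {
  "targets": "0 0 0.2 0 0 0 -1; 0 0 0.3 0 0 0 -1; 0 0 0.4 0 0 0 -1; 0 0 0.4 0 0 0 -1; 0 0 0.3 0 0 0 -1; 0 0 0 0 0 0 -1; 0 0 0 0 0 0 -1; 0 0 0 0 0 0 -1"
}}

```text
time: 11.58
ee_pos: [0.5438, 0.0036, 0.3058]
tcp_rot: [180.0, 0.1, 166.6]
wrist_force: [-0.3, -0.0, -0.0]
opening: 0.0001
grasp_force: 0.0
```

```bash
python3 -c "
from go import *
p=F(-.043,.11,.085,.3)
rel(p,166.7,.173)"
```

```text
shift(now axes) [0.01171342 0.01176757 0.02171259] shift(target axes) [0.01167716 0.01178071 0.021725  ] turn [ 0.00039896  0.01100848 -0.01048839]
```

Call:
{"api": "carry_out", "payload": {
  "targets": "0.04 0 0.15 0 0 0 -1; 0.04 0 0.16 0 0 0 -1; 0.04 0 0.16 0 0 0 -1; 0.04 0 0.16 0 0 0 -1; 0.04 0 0.16 0 0 0 -1; 0.04 0 0.16 0 0 0 -1; 0.04 0 0.16 0 0 0 -1; 0 0 0 0 0 0 -1"
}}

```text
time: 12.25
ee_pos: [0.5321, 0.0066, 0.2591]
tcp_rot: [-180.0, -0.1, 166.7]
wrist_force: [-0.4, 0.5, -0.6]
opening: -0.0002
grasp_force: 0.0
```

```bash
python3 -c "
from go import *
b=snap('scene','s3.png')
cv2.imwrite('pics/s3c.png',cv2.resize(b[130:290,225:425],(800,600)))"
```

```text
(no output)
```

View pics/s3c.png

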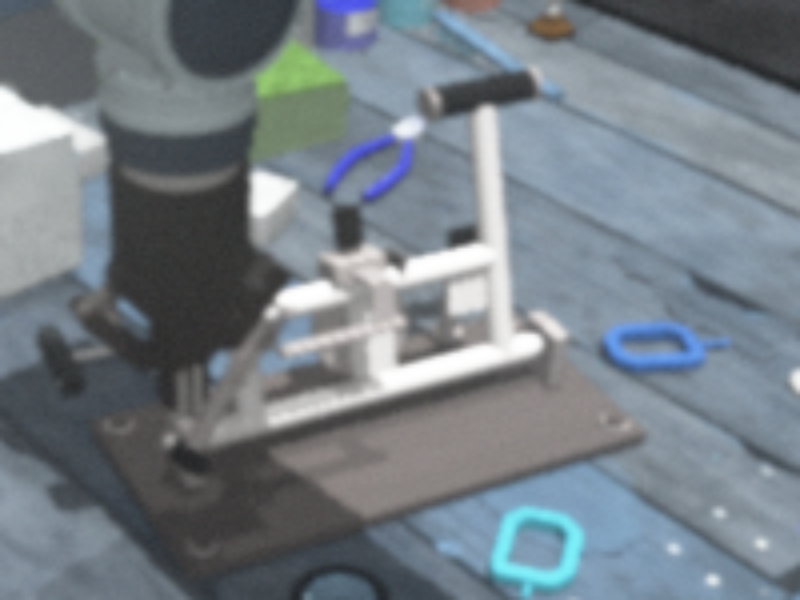

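The leg is swinging down (foot at crop (190,455)) and the finger no longer feels it. I'll lift clear while turning for the bar grasp.

Call:
{"api": "carry_out", "payload": {
  "targets": "0 0 -0.4 0 0 0 -1; 0 0 -0.6 0 0 0 -1; 0 0 -0.7 0 0 0.9 -1; 0 0 -0.7 0 0 0.98 1; 0 0 -0.7 0 0 0.98 1; 0 0 -0.7 0 0 0.98 1; 0 0 -0.5 0 0 0.98 1; 0 0 -0.3 0 0 0.98 1"
}}

```text
time: 12.97
ee_pos: [0.5326, 0.0065, 0.4481]
tcp_rot: [179.8, 0.2, 133.2]
wrist_force: [1.2, -0.2, -0.1]
opening: 0.0604
grasp_force: 0.0
```

Call:
{"api": "carry_out", "payload": {
  "targets": "0 0 0 0 0 0.98 1; 0 0 0 0 0 0.98 1; 0 0 0 0 0 0.98 1; 0 0 0 0 0 0.98 1; 0 0 0 0 0 0.98 1; 0 0 0 0 0 0.98 1; 0 0 0 0 0 0.98 1; 0 0 0 0 0 0.98 1"
}}

```text
time: 13.63
ee_pos: [0.5327, 0.0065, 0.4452]
tcp_rot: [179.9, 0.0, 88.2]
wrist_force: [0.7, -0.0, 0.1]
opening: 0.0856
grasp_force: 0.0
```

```bash
python3 -c "
from go import *
print(monitor.get_obs()['q'])
rel(F(0,-.13,.185,.3),76.7)
b=snap('scene','s4.png')
cv2.imwrite('pics/s4c.png',cv2.resize(b[130:290,225:425],(800,600)))"
```

```text
[ 7.03149668e-01  3.67788747e+00  1.32495721e+01  9.95145187e+01
 -1.17394047e-02  9.24611062e+01]
shift(now axes) [-6.28290086  0.79653436  1.88836659] shift(target axes) [-5.99639258  2.03947359  1.88654767] turn [1.01851175e-02 6.00220604e-04 2.01446542e+00]
```

View pics/s4c.png

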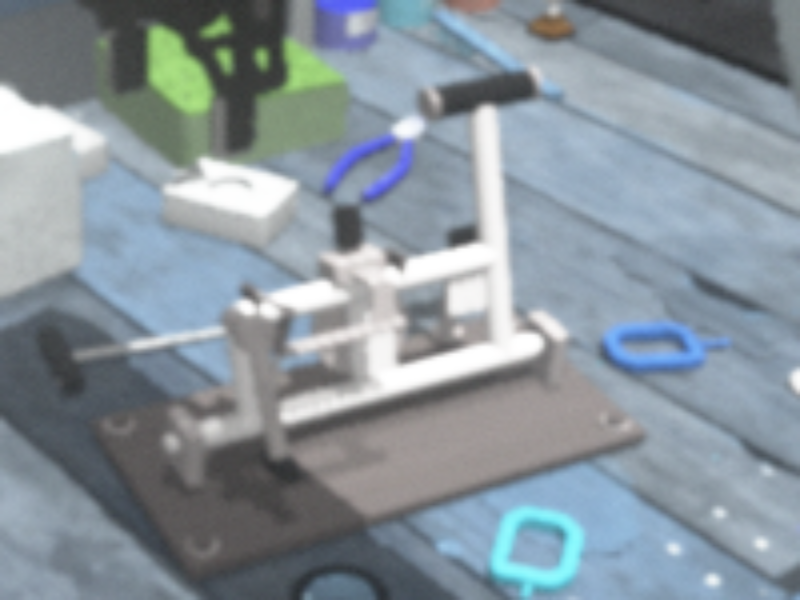

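The kickstand is vertical now, foot at crop (282,468), and the knob is at (348,228). I'll grip the bar 22 mm off centre, towards +y, so the leaning stem stays clear of the fingertips.

Call:
{"api": "carry_out", "payload": {
  "targets": "0 0 0 0 0 0.7 1; 0 0 0 0 0 0.7 1; 0 0 0 0 0 0.61 1; -0.2 0.1 0 0 0 0 1; -0.4 0.2 0 0 0 0 1; -0.6 0.2 0 0 0 0 1; -0.7 0.2 0 0 0 0 1; -0.7 0.2 0 0 0 0 1"
}}

```text
time: 14.35
ee_pos: [0.5444, -0.1044, 0.4451]
tcp_rot: [179.9, 0.0, 77.3]
wrist_force: [0.7, 0.0, 0.1]
opening: 0.0857
grasp_force: 0.0
```

Call:
{"api": "carry_out", "payload": {
  "targets": "-0.7 0.3 0 0 0 0 1; -0.7 0.3 0 0 0 0 1; -0.6 0.3 0 0 0 0 1; -0.4 0.2 0 0 0 0 1; -0.3 0.04 0 0 0 0 1; -0.15 0 0 0 0 0 1; 0 0 0 0 0 0 1; 0 0 0 0 0 0 1"
}}

```text
time: 15.02
ee_pos: [0.5629, -0.2239, 0.4453]
tcp_rot: [180.0, -0.0, 77.1]
wrist_force: [-0.4, 0.3, 0.3]
opening: 0.0859
grasp_force: 0.0
```

```bash
python3 -c "
from go import *
print(monitor.get_obs()['q'])
rel(F(0,-.108,.188,.3),76.7)
u,v=348/4+225,228/3.75+130
# knob y from scene pixel: best y on frame line
ys=np.linspace(-.06,.03,181);e=[np.hypot(*(np.array(proj('scene',F(0,y,.116,.3)))-[u,v])) for y in ys];print('knob y',ys[np.argmin(e)],min(e))
u,v=282/4+225,468/3.75+130;print('foot px err',np.array(proj('scene',F(-.048,.055,-.012,.3)))-[u,v])"
```

```text
[-2.16992521e+01  1.42021798e+01  2.51450990e+01  1.00898729e+02
  1.56920989e-02  8.12469256e+01]
shift(now axes) [-1.28655937e-02  1.73302726e-03  1.81711945e+00] shift(target axes) [-0.01256703  0.00327158  1.81711942] turn [ 0.00803479 -0.00155803  0.0617547 ]
knob y -0.028499999999999998 1.6646406006840448
foot px err [-0.09083081 -2.30642162]
```

Call:
{"api": "carry_out", "payload": {
  "targets": "0 0 0.2 0 0 0.06 1; 0 0 0.3 0 0 0 1; 0 0 0.4 0 0 0 1; 0 0 0.4 0 0 0 1; 0 0 0.3 0 0 0 1; 0 0 0.22 0 0 0 1; 0 0 0 0 0 0 1; 0 0 0 0 0 0 1"
}}

```text
time: 15.68
ee_pos: [0.5631, -0.2236, 0.3722]
tcp_rot: [180.0, -0.0, 76.7]
wrist_force: [0.5, -1.2, 0.2]
opening: 0.0853
grasp_force: 0.0
```

Call:
{"api": "carry_out", "payload": {
  "targets": "0 0 0 0 0 0 -1; 0 0 0 0 0 0 -1; 0 0 0 0 0 0 -1; 0 0 0 0 0 0 -1; 0 0 0 0 0 0 -1; 0 0 0 0 0 0 -1; 0 0 0 0 0 0 -1; 0 0 0 0 0 0 -1",
  "newtons": 45
}}

```text
time: 16.35
ee_pos: [0.5613, -0.2238, 0.3722]
tcp_rot: [-179.7, -0.0, 76.6]
wrist_force: [-16.0, 4.9, 5.1]
opening: 0.0206
grasp_force: 43.9
```

```bash
python3 -c "
from go import *
o=monitor.get_obs();print(o['torque'])
rel(F(0,-.108,.185,0),76.7)"
```

```text
[0.91269282 3.30555336 0.07738856]
shift(now axes) [-0.00906802 -1.34686338 -0.13775652] shift(target axes) [-0.00776596 -1.34607836 -0.14530243] turn [-0.05606078 -0.00301528 -0.00998706]
```

Call:
{"api": "carry_out", "payload": {
  "targets": "0 -0.1 -0.02 0 0 0 -1; 0 -0.11 -0.03 0 0 0 -1; 0 -0.17 -0.042 0 0 0 -1; 0 -0.17 -0.036 0 0 0 -1; 0 -0.17 -0.029 0 0 0 -1; 0 -0.17 -0.023 0 0 0 -1; 0 -0.17 -0.016 0 0 0 -1; 0 -0.17 -0.01 0 0 0 -1"
}}

```text
time: 17.02
ee_pos: [0.5146, -0.2126, 0.3805]
tcp_rot: [180.0, -0.0, 76.7]
wrist_force: [0.1, 2.2, -4.1]
opening: 0.0205
grasp_force: 44.0
```

Call:
{"api": "carry_out", "payload": {
  "targets": "0 -0.1 -0.003 0 0 0 -1; 0 -0.08 0 0 0 0 -1; 0 0 0 0 0 0 -1; 0 0 0 0 0 0 -1; 0 0 0 0 0 0 -1; 0 0 0 0 0 0 -1; 0 0 0 0 0 0 -1; 0 0 0 0 0 0 -1"
}}

```text
time: 17.68
ee_pos: [0.5085, -0.2112, 0.3806]
tcp_rot: [179.9, -0.0, 76.7]
wrist_force: [1.5, 4.5, -2.6]
opening: 0.0205
grasp_force: 44.6
```

```bash
python3 -c "
from go import *
o=monitor.get_obs();print(o['torque'],o['wrist_force'],R.T@(o['ee_pos'][:2]-O))
rel(F(0,-.108,.185,0),76.7)
b=snap('scene','s5.png')
cv2.imwrite('pics/s5c.png',cv2.resize(b[130:290,225:425],(800,600)))"
```

```text
[ 0.8422914  -0.33692904  0.14218205] [ 1.48838425  4.46330328 -2.62486549] [-0.00037118 -0.10758917]
shift(now axes) [-0.01028409  0.00922256  0.065288  ] shift(target axes) [-0.01027149  0.00927882  0.06528201] turn [ 0.00944545 -0.00267373 -0.00525378]
```

View pics/s5c.png

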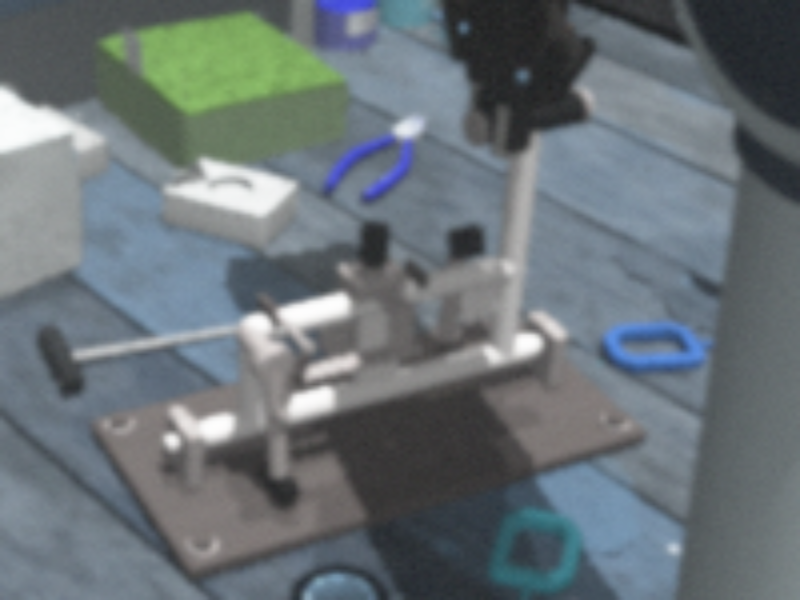

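The frame stands upright, with the stem vertical at crop (515,240). The foot at (283,488) is clear of the plate and the bystanders haven't moved. I'll check the knob position and tilt numerically, then hand in.

```bash
python3 -c "
from go import *
u,v=374/4+225,243/3.75+130
r=[(np.hypot(*(np.array(proj('scene',F(0,y,.116,t)))-[u,v])),y,t) for y in np.linspace(-.06,.03,91) for t in np.linspace(-.15,.3,46)]
e,y,t=min(r);print(e,y,t)
if abs(y+.0285)<.006 and abs(t)<.05: print(bot.job_done())"
```

```text
Traceback (most recent call last):
  File "h.py", line 15, in proj
    c=get_calibration(n); q=np.array(c['view'])@np.r_[p,1]; return [c['fx']*q[0]/q[2]+c['cx'],c['fy']*q[1]/q[2]+c['cy']]
ValueError: time passes only in moves, steps and waits
```

```bash
python3 -c "
from go import *
p=onz('scene',374/4+225-.4,243/3.75+130-.4,.038+.116); l=R.T@(p[:2]-O);print(l)
if abs(l[1]+.0285)<.006 and abs(l[0])<.006: print(bot.job_done())"
```

```text
[-0.00029649 -0.02713573]
the job is handed in; nothing more can be done
None
```

The job is handed in: the lock is at its end stop, the kickstand is snapped fully down, and the arm still holds the frame upright by the grab bar (gripped 22 mm off its middle), off both the rest and the kickstand; early on a finger pressed the knob's top with about 6 N, and the last image showed no clip, tape roll or key moved.

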